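# Switch off the inspection camera and snap its lens cap on

## Robot

A 6-joint arm with a two-finger parallel gripper is mounted at the origin on a cart in front of the work surface, level with it; the furniture and walls round the work are solid. World frame = base frame: x ahead of the robot, y to its left, z up, the work surface at z = 0. Lengths are in m, angles in rad, forces in N, time in s.
With the tool pointing down it reaches from about 0.3 to 0.775 m from the base axis. Payload 14.6 kg.
Tool frame: the origin (TCP) lies on the centre line of the jaws, within the pads' length; the fingertips stand 25 mm ahead of it and the grasp point (between the pads) lies 6 mm ahead of it; z points along the fingers, y is the line along which they close (so a half turn about z gives the same grasp; the last joint's range is limited). The gripper opens to 85 mm and grips with 20 to 120 N. Pads are 22 mm wide; open, the fingers measure 114 mm over their backs; the gripper's body (76 mm by 85 mm) begins 54 mm behind the grasp point. The pads swing forward as they close: fully open they stand 13 mm farther back than shut.
Start: joints at [-1.204, 0.3, 1.521, -0, 1.321, -0.067], TCP at [0.231, -0.499, 0.256] pointing down, gripper open.
Joint ranges: [-3.03, 3.03], [-0.79, 2.21], [0.23, 2.52], [-1.04, 4.18], [0, 3.07], [-2.55, 2.55]. Speed limits (rad/s): [2.22, 2.22, 2.57, 3.14, 3.14, 3.14].

## Interface

Orientations are given as a unit quaternion [w, x, y, z].
In Python, from plant import arm, planner, readout, eyes, nets gives the robot as it stands. Calls block until the motion is done:
- arm.move_pose(position, orientation): joint-space move of the TCP to a pose.
- arm.line_to(position, frame=None, feed=0.15): straight line of the TCP; frame=None keeps the orientation; feed is the mean speed in m/s.
- arm.move_joints(angles): joint-space move.
- arm.move_gripper(opening, force=None): finger opening in m; force is the grip in N (None keeps the last); returns when the fingers have stopped.
- arm.dwell(seconds).
- planner.ik(position, orientation): joint angles nearest the present ones, or None.
- readout.state(): the state.
- eyes.get_image(name): name is "scene" or "top" or "wrist"; returns a dict with "color" (400x640x3 uint8, red, green, blue), "range_z" (400x640 float32, m along the optical axis (not along the pixel's ray), 0 where there is no reading), "camera_matrix" (3x3 intrinsics, pixels), "D" ([k1, k2, p1, p2, k3] as OpenCV has them; the pictures are not rectified), "position" and "attitude" of the camera in the world. Camera axes: x right, y down, z forward; pixel columns grow to the right and rows downward; lengths in m; the calibration is good to about 2 mm. A picture is of the moment at which its call begins.
A pose or a line that the arm cannot do raises arm.Unreachable and nothing moves.
- arm.finish_job(): hands the job in; it is judged then, once.
Trained networks look in a picture, given as the dict that the camera call returned (one of the last four; its "shot" number tells which), for a name from the list of things; names that differ only in an ending like _2 or _b are one class to them, and where a whole thing is asked for, a point or a joint stands for the part that bears it (a point fixed in the world has none). Each returns a list of dicts, best first, with "confidence" (0 to 1); they miss things now and then, are a little off and sometimes report something else, mostly with a low value. They report only what shows in the picture. A call takes as long as a camera call.
- nets.masks_of(picture, target): "region" (400x640 bool, what is visible of it).
- nets.mark_of(picture, target): "position" ([x, y, z] in m, in world coordinates, good to about 4 mm: a listed point, or the origin of a listed thing).
The state is a dict: "t": time; "joints": joint angles; "joint_velocities": joint speeds; "joint_efforts": joint torques, N m; "ee_pos": TCP position; "orientation": TCP orientation; "wrist_force": force on the tool from outside, world axes, zero at the start; "moment": the same for the moment, N m; "finger_gap": finger opening in m; "grip_force": force on a finger pad.
Only numpy, scipy, OpenCV 4.12 (cv2) and the standard library are available. Lean on these libraries where they do the work, as an engineer would, in place of code of your own. Each camera call takes 0.05 s, during which the arm holds its last target. There are 200 camera calls.

## Task

The inspection camera is done for the day: first turn the rotary lamp switch on its stand a quarter turn anticlockwise to off, so that the lamp does not cook under the cap. Then take the black lens cap by its two sprung pinch tabs, squeeze them right in, fit the cap squarely into the mouth of the tilted lens until its flange sits home on the rim, and let go so that both tabs spring out and lock behind the rim. Do not touch the glass, and do not knock the flux tin, the tape roll or the solder spool about.

Things in the scene. Friction and masses are not known exactly. Their poses are not given: they have to be found in the camera images.
- lens_cap: Black round lens cap, 0.08 kg, loose on the 10 mm thick cream work board, tabs up. Origin: centre of its underside; z points out through the tabs. Spigot 69 mm in diameter, 9 mm high (lower 3 mm tapered to 63), then the flange, 79 mm in diameter, its top at z = 12.5 mm. On it stand two upright pinch tabs, at +y and -y, and between them a low fixed block, 18 mm along y, top at z = 17.5 mm.
- cap_tab_a (a joint): Inward travel of the cap's +y tab: 0 at rest, 0.004 m fully squeezed; its spring gives 4 N at rest, 8 N fully in. Each tab is 24 mm wide along the cap's x, 5 mm thick, and reaches from z = 13 to 29 mm of the cap; fingers go outside them. Their outer faces are 44 mm apart at rest, 36 mm fully squeezed.
- cap_tab_b (a joint): The same for the -y tab. Each tab carries a catch in the side of the spigot, at z = 1 to 4 mm of the cap: at rest it stands out to 38.5 mm from the axis (the lens mouth has radius 36 mm, so the cap does not enter unsqueezed); squeezed it is flush with the spigot.
- cap_seat (a point): Point on the cap's axis at the underside of its flange, 9 mm above the cap's origin; axes as the cap's. It meets lens_mouth when the cap is home.
- lens_mouth (a point): Centre of the lens mouth, in the plane of the front rim. z points out along the lens axis, leaning toward the stand's front (roughly to the robot); y is level. Rim 72 mm inside, 90 mm outside; its lip is 4 mm thick, behind it a groove 81 mm in diameter and 7 mm long for the catches. The cap may be turned any way about the axis. The glass lies 15 to 20 mm below the rim plane.
- head_tilt (a joint): Lean of the lens axis from vertical, rad (0.45 to 0.75 at the start). The head is clamped stiffly in a grey yoke (arms 48 to 56 mm to either side, clamp knob out to 78 mm on its right); its pivot is 80 mm behind lens_mouth and 105 mm above the bench.
- lamp_switch (a joint): Turn of the switch handle about its upright axis, anticlockwise seen from above: 0 = on (start), 1.571 = off, with a stop at each. A sprung detent (about 0.15 N m) holds it at either end; past half-way it snaps on to the other. The box under it is 104 x 88 mm, its top 59 mm above the bench; the stand's base plate is 22 mm high.
- switch_grip (a point): Middle of the switch's black bar handle, on its axis. x runs along the bar to the end with the white mark, z is up. Bar 60 mm long, 13 mm wide, 24 mm high (13 mm below this point to 11 mm above), on a hub 36 mm in diameter and 8 mm high. It stands on the light grey box at the left of the camera stand, 155 mm from the lens axis; this point is 79 mm above the bench.
- lens_glass: The lens glass, 44 mm in diameter, at the bottom of the mouth; origin at its foot, 20 mm below the rim plane. Not to be touched.
- flux_tin: Bystander: open round flux tin, 60 mm across, 21 mm high, loose on the bench. Origin: centre of its underside.
- amber_tape: Bystander: roll of amber tape, 56 mm across, 12 mm high, lying loose on the work board behind the cap. Origin: centre of its underside.
- solder_spool: Bystander: spool of solder, 65 x 58 x 40 mm, loose on the bench behind the camera stand. Origin: centre of its underside.

How it is judged:
By the outcome, as a careful person would: the job done as asked, in the order asked, and still so for the second after the job is handed in, with the robot touching nothing.
It also fails if it takes over 51 s, if anything falls off the work surface, if the arm or the gripper's body presses on something with over 40 N, if the wrist force passes 120 N, or if a joint passes its speed limit or range.

## Working session

There is one attempt and no reset: what is moved stays moved. The work goes in short steps, each a Python script; the robot and the scene stay as the last script left them, time stands still between calls to the robot, and variables do not carry over. Pictures are saved under pics/ and viewed, at most 10 in all, crops included, and the job is handed in when it is done.

```bash
ls; mkdir -p pics; cat > h.py <<'E'
import numpy as np, cv2
from plant import arm, planner, readout, eyes, nets
from scipy.spatial.transform import Rotation as R
def q2R(q): return R.from_quat([q[1],q[2],q[3],q[0]]).as_matrix()
def R2q(M):
    q=R.from_matrix(M).as_quat(); return [q[3],q[0],q[1],q[2]]
def att(p):
    a=np.array(p["attitude"]); return a if a.shape==(3,3) else q2R(a)
def cloud(p,mask=None):
    z=p["range_z"]; m=(z>0)
    if mask is not None: m&=mask
    v,u=np.nonzero(m)
    n=cv2.undistortPoints(np.stack([u,v],1).astype(np.float64)[:,None],np.array(p["camera_matrix"]),np.array(p["D"]))[:,0]
    zz=z[v,u]; c=np.stack([n[:,0]*zz,n[:,1]*zz,zz],1)
    return c@att(p).T+np.array(p["position"]), u, v
def save(p,f): cv2.imwrite("pics/"+f,p["color"][:,:,::-1])
E
python3 - <<'E'
from h import *
np.set_printoptions(precision=4,suppress=True)
print(readout.state())
for n in ["scene","top"]:
    p=eyes.get_image(n); save(p,n+"0.png"); print(n,p["position"],p["attitude"])
    for t in ["lens_cap","cap_seat","cap_tab_a","lens_mouth","switch_grip","lens_glass","flux_tin","amber_tape","solder_spool"]:
        try: print(t,[(np.array(d["position"]),round(d["confidence"],2)) for d in nets.mark_of(p,t)][:3])
        except Exception as e: print(t,repr(e))
E
```

```text
pics
plant.py
{'t': 0.0, 'joints': array([-1.2036,  0.3005,  1.5216, -0.    ,  1.3207, -0.0666]), 'joint_velocities': array([-0.0003, -0.0018, -0.0009,  0.0016,  0.0008,  0.0004]), 'joint_efforts': array([ -0.0013, -54.3496, -36.1797,  -0.    ,   0.0039,  -0.    ]), 'ee_pos': array([ 0.2311, -0.4989,  0.2557]), 'orientation': array([-0.0006,  0.9766,  0.2152, -0.0001]), 'wrist_force': array([0.4941, 0.3921, 0.2117]), 'moment': array([-0.0376,  0.03  , -0.0647]), 'grip_force': 0.0, 'finger_gap': 0.0854231896392259}
scene [ 0.2823 -0.5766  0.8541] [-0.3542  0.9116 -0.1923  0.0806]
lens_cap [(array([ 0.4721, -0.1158,  0.0086]), 0.94)]
cap_seat [(array([ 0.4706, -0.1136,  0.0199]), 0.58)]
cap_tab_a ValueError('it knows: amber_tape, cap_seat, flux_tin, lens_cap, lens_glass, lens_mouth, solder_spool, switch_grip')
lens_mouth [(array([0.4833, 0.1181, 0.1617]), 0.83)]
switch_grip [(array([0.4286, 0.2733, 0.0768]), 0.7)]
lens_glass [(array([0.4901, 0.1268, 0.1543]), 0.54)]
flux_tin [(array([ 0.6807, -0.0351,  0.0036]), 0.64)]
amber_tape [(array([ 0.6001, -0.1545,  0.0076]), 0.87)]
solder_spool [(array([ 0.6553,  0.334 , -0.0005]), 0.7)]
top [0.4725 0.0203 1.2459] [-0.0313  0.7166 -0.696   0.0325]
lens_cap [(array([ 0.4747, -0.1162,  0.0109]), 0.58)]
cap_seat [(array([ 0.4739, -0.1173,  0.0189]), 0.8), (array([0.6506, 0.336 , 0.001 ]), 0.59)]
cap_tab_a ValueError('it knows: amber_tape, cap_seat, flux_tin, lens_cap, lens_glass, lens_mouth, solder_spool, switch_grip')
lens_mouth [(array([0.4763, 0.1137, 0.1662]), 0.57)]
switch_grip [(array([0.4312, 0.274 , 0.0808]), 0.63)]
lens_glass [(array([0.4946, 0.1197, 0.1509]), 0.71)]
flux_tin [(array([ 0.6784, -0.0348, -0.0028]), 0.75)]
amber_tape [(array([ 0.5908, -0.1505,  0.0139]), 0.48)]
solder_spool [(array([0.4291, 0.2744, 0.0775]), 0.67), (array([0.6522, 0.3356, 0.0019]), 0.63)]
```

View pics/scene0.png

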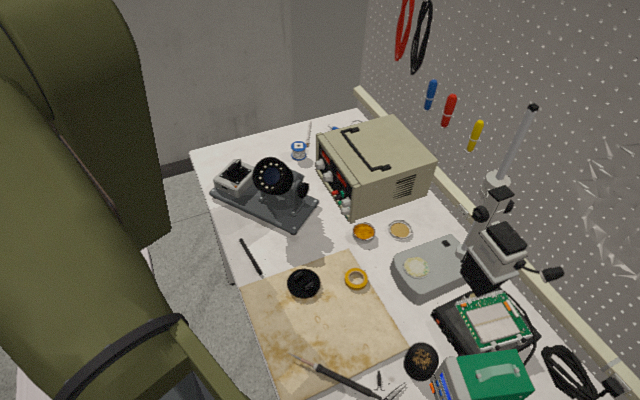

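View pics/top0.png

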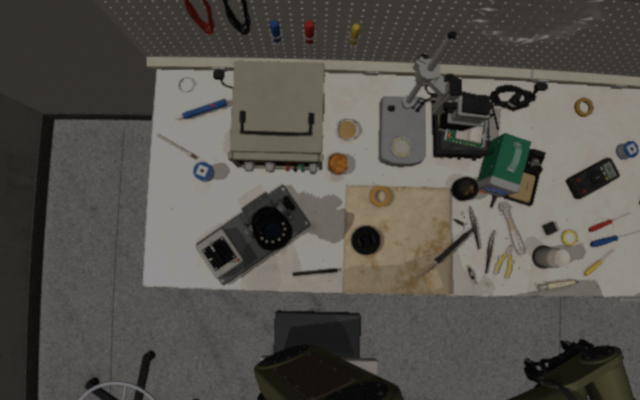

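Scene: switch box at (235,178), lens at (273,176), cap at (304,283), tape at (356,279), flux tin at (364,232) and spool at (299,150). The top view agrees with this: switch (218,252), lens (271,228), cap (366,240). Next I'll take close wrist views.

```bash
cat > s1.py <<'E'
from h import *
import pickle
np.set_printoptions(precision=4,suppress=True)
p=eyes.get_image("wrist"); s=readout.state()
Rt=q2R(s["orientation"]); Rc=Rt.T@att(p); tc=Rt.T@(np.array(p["position"])-s["ee_pos"])
print("cam in tool",tc,Rc)
pickle.dump((Rc,tc),open("cam.pkl","wb"))
shots=[]
def look(name,target,view,dist,ydir):
    z=np.array(view,float);z/=np.linalg.norm(z)
    # want camera optical axis through target; tool orientation: tool z ~ view
    y=np.array(ydir,float); y-=z*(y@z); y/=np.linalg.norm(y); Rw=np.stack([np.cross(y,z),y,z],1)
    cz=Rw@Rc[:,2]
    tcp=np.array(target)-dist*cz-Rw@tc
    for sgn in (1,-1):
        W=Rw@np.diag([sgn,sgn,1]); tcp=np.array(target)-dist*(W@Rc[:,2])-W@tc
        j=planner.ik(tcp,R2q(W)); print(name,sgn,tcp,j)
        if j is not None:
            arm.move_joints(j); break
    else: return
    p=eyes.get_image("wrist"); save(p,name+".png"); pickle.dump(p,open(name+".pkl","wb"))
    for t in ["cap_seat","lens_cap","lens_mouth","switch_grip"]:
        print(t,[(np.array(d["position"]),round(d["confidence"],2)) for d in nets.mark_of(p,t)][:2])
look("cap1",[.472,-.116,.03],[0,0,-1],.25,[-.4,.9,0])
look("lens1",[.479,.116,.165],[.5,.15,-.85],.25,[-.3,.95,0])
look("sw1",[.43,.274,.08],[0,0,-1],.25,[-.3,.95,0])
print(readout.state()["t"])
E
python3 s1.py
```

```text
cam in tool [ 0.0741  0.0007 -0.1171] [[-0.0001 -0.9568 -0.2907]
 [ 1.     -0.0003  0.0005]
 [-0.0006 -0.2907  0.9568]]
cap1 1 [ 0.4736 -0.1162  0.1521] [-0.3156  0.2808  1.8072 -0.      1.0535 -2.3047]
cap_seat [(array([ 0.4748, -0.1129,  0.0176]), 0.93)]
lens_cap [(array([ 0.4734, -0.1157,  0.0078]), 0.62)]
lens_mouth []
switch_grip []
lens1 1 [0.4192 0.0972 0.2698] [ 0.0885 -0.2376  2.1205  0.16    0.7235 -1.8771]
cap_seat [(array([ 0.4728, -0.1138,  0.0185]), 0.77)]
lens_cap [(array([ 0.4708, -0.1146,  0.0087]), 0.86)]
lens_mouth [(array([0.4818, 0.1147, 0.1667]), 0.83)]
switch_grip [(array([0.4277, 0.2694, 0.08  ]), 0.79)]
sw1 1 [0.4316 0.2736 0.2021] [ 0.4934  0.2664  1.6957 -0.      1.1795 -1.3833]
cap_seat []
lens_cap []
lens_mouth [(array([0.4772, 0.1157, 0.1675]), 0.91)]
switch_grip [(array([0.4286, 0.2674, 0.0798]), 0.68)]
5.3917
```

```bash
python3 -c "
import cv2,numpy as np
a=[cv2.imread('pics/%s.png'%n) for n in ('cap1','lens1','sw1')]
a=[cv2.resize(x,(400,250),interpolation=cv2.INTER_AREA) for x in a]
cv2.imwrite('pics/m1.png',np.vstack([np.hstack(a[:2]),np.hstack([a[2],a[2]*0])]))"
```

```text
(no output)
```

View pics/m1.png

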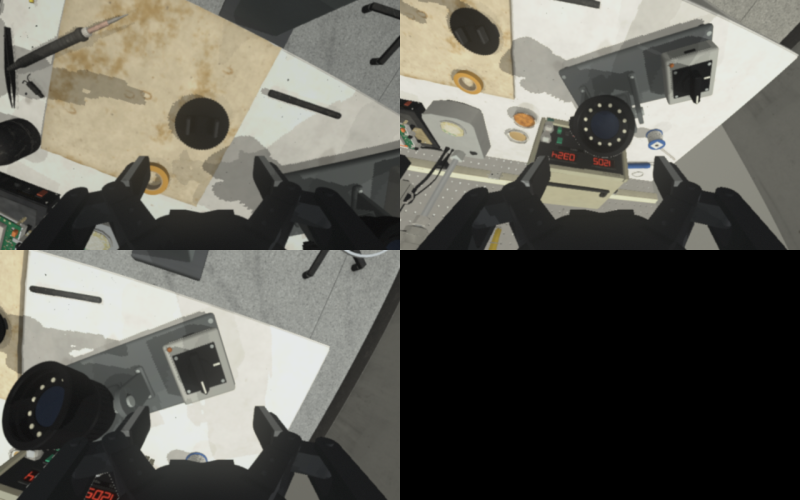

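```bash
cat > s2.py <<'E'
from h import *
import pickle
np.set_printoptions(precision=4,suppress=True)
def L(n): return pickle.load(open(n+".pkl","rb"))
for n in ("sw1","lens1"):
    P,u,v=cloud(L(n)); d=np.linalg.norm(P[:,:2]-[.429,.27],axis=1)
    m=(d<.045)&(P[:,2]>.08)&(P[:,2]<.11); Q=P[m]; print(n,"bar n",m.sum(),"z pct",np.percentile(Q[:,2],[5,50,95]))
    r=cv2.minAreaRect(Q[:,:2].astype(np.float32)*1000); print(r)
    m=(d<.05)&(P[:,2]>.05)&(P[:,2]<.07); print("box top",np.median(P[m][:,2]))
for n in ("cap1","lens1"):
    P,u,v=cloud(L(n)); d=np.linalg.norm(P[:,:2]-[.473,-.115],axis=1)
    m=(d<.03)&(P[:,2]>.0325); Q=P[m]; print(n,"tabs",m.sum(),np.percentile(Q[:,2],[5,50,95]),Q.mean(0))
    r=cv2.minAreaRect(Q[:,:2].astype(np.float32)*1000); print(r)
    m=(d<.045)&(P[:,2]>.019)&(P[:,2]<.0255);F=P[m]; print("flange",cv2.minEnclosingCircle(F[:,:2].astype(np.float32)*1000),np.median(F[:,2]), "board", np.median(P[(d>.06)&(d<.08)&(P[:,2]<.02)][:,2]))
for n in ("lens1","sw1"):
    P,u,v=cloud(L(n)); d=np.linalg.norm(P-[.478,.115,.166],axis=1); Q=P[d<.052]
    rng=np.random.default_rng(0); best=None
    for _ in range(1500):
        a,b,c=Q[rng.choice(len(Q),3)]; k=np.cross(b-a,c-a); l=np.linalg.norm(k)
        if l<1e-4: continue
        k/=l; k*=np.sign(k[2])
        if k[2]<.6: continue
        s=(abs((Q-a)@k)<.0012).sum()
        if best is None or s>best[0]: best=(s,k,a)
    s,k,a=best; I=Q[abs((Q-a)@k)<.0012]
    k=np.linalg.svd(I-I.mean(0))[2][2]; k*=np.sign(k[2]); 
    e=np.cross([0,0,1],k);e/=np.linalg.norm(e);f=np.cross(k,e); c0=I.mean(0)
    X=np.stack([(I-c0)@e,(I-c0)@f],1).astype(np.float32)
    (cc,rad)=cv2.minEnclosingCircle(X*1000); cen=c0+e*cc[0]/1000+f*cc[1]/1000
    rr=np.linalg.norm(X*1000-cc,axis=1)
    print(n,"rim",s,len(Q),"axis",k,"tilt",np.arccos(k[2]),"azim",np.degrees(np.arctan2(k[1],k[0])),"cen",cen,"R",rad,"rpct",np.percentile(rr,[1,5,50,95,99]))
E
python3 s2.py; python3 -c "
import cv2,numpy as np
a=cv2.imread('pics/sw1.png')[140-20:340-20,230:400]; b=cv2.imread('pics/lens1.png')[60:220,380:540];c=cv2.imread('pics/cap1.png')[140:260,260:390]
f=lambda x:cv2.resize(x,(380,380))
cv2.imwrite('pics/m2.png',np.hstack([f(a),f(c)]))"
```

```text
sw1 bar n 1029 z pct [0.086  0.0893 0.0906]
((429.02301025390625, 269.0846862792969), (59.91474533081055, 13.252520561218262), 36.29977798461914)
box top 0.05776266759658866
lens1 bar n 661 z pct [0.0818 0.0891 0.0905]
((428.4208068847656, 267.808837890625), (60.384681701660156, 13.288188934326172), 36.04398727416992)
box top 0.05768477345052614
cap1 tabs 12848 [0.201  0.2156 0.2267] [ 0.4599 -0.1203  0.2107]
((469.2264404296875, -114.91712188720703), (36.15676498413086, 53.79439163208008), 23.731664657592773)
flange ((474.9657287597656, -116.06387329101562), 40.379825592041016) 0.022031948691146594 board 0.009169681716234668
lens1 tabs 373 [0.033  0.0375 0.0393] [ 0.4732 -0.1156  0.0368]
((474.02740478515625, -116.104736328125), (23.766435623168945, 45.53575897216797), 18.86780548095703)
flange ((474.595458984375, -116.5514144897461), 41.118873596191406) 0.02202440041057968 board 0.008971392254761124
lens1 rim 2413 7990 axis [-0.4973 -0.3627  0.7881] tilt 0.6630191383202443 azim -143.8900829175009 cen [0.4813 0.1154 0.1679] R 44.915706634521484 rpct [36.038  36.6018 40.5624 44.2187 44.7023]
sw1 rim 4130 16005 axis [-0.4925 -0.3637  0.7907] tilt 0.6588025670985206 azim -143.555748179865 cen [0.4813 0.1164 0.1681] R 45.717552185058594 rpct [35.677  36.4335 40.4323 44.2091 44.956 ]
```

View pics/m2.png

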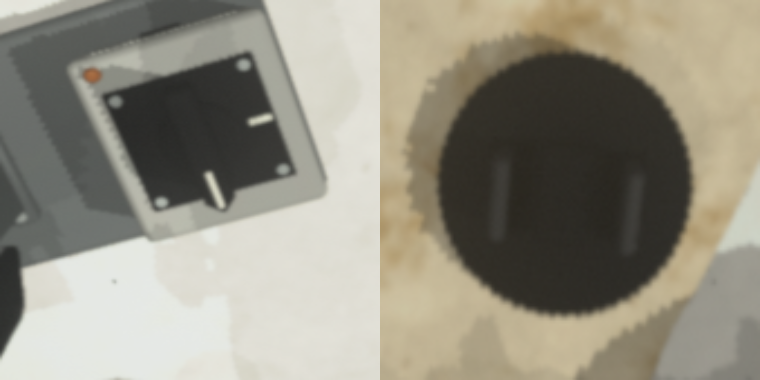

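```bash
cat > s3.py <<'E'
from h import *
import pickle
np.set_printoptions(precision=4,suppress=True)
Rc,tc=pickle.load(open("cam.pkl","rb"))
p=pickle.load(open("sw1.pkl","rb")); P,u,v=cloud(p)
T=((P-np.array(p["position"]))@att(p))@Rc.T+tc
for s in (1,-1):
    m=(T[:,2]<.06)&(s*T[:,1]>.03)&(s*T[:,1]<.075)&(abs(T[:,0])<.04); Q=T[m]
    print(s,m.sum(),Q[:,2].max(),Q[np.argsort(-Q[:,2])[:200:40]],"inner y",np.percentile(s*Q[Q[:,2]>-.005][:,1],[1,50,99]) if (Q[:,2]>-.005).any() else None)
for n in ("cap1","lens1"):
    P,u,v=cloud(pickle.load(open(n+".pkl","rb"))); d=np.linalg.norm(P[:,:2]-[.474,-.116],axis=1)
    Q=P[(d<.03)&(P[:,2]>.0325)&(P[:,2]<.045)]; print(n,len(Q),cv2.minAreaRect(Q[:,:2].astype(np.float32)*1000),np.percentile(Q[:,2],[50,95]))
k=np.array([-.495,-.363,.7895]);k/=np.linalg.norm(k);z=-k;M=np.array([.4813,.1159,.168])
e=np.cross([0,0,1],k);e/=np.linalg.norm(e);f=np.cross(k,e)
for a in range(0,360,20):
    y=e*np.cos(np.radians(a))+f*np.sin(np.radians(a)); W=np.stack([np.cross(y,z),y,z],1)
    print(a,[planner.ik(M+k*d,R2q(W)) for d in (.03,.1)])
E
python3 s3.py
```

```text
1 14728 0.013300573372154664 [[ 0.0062  0.0436  0.0133]
 [ 0.0094  0.0435  0.0104]
 [ 0.0012  0.0439  0.0089]
 [-0.0052  0.0437  0.008 ]
 [ 0.003   0.0431  0.0068]] inner y [0.043  0.0436 0.0565]
-1 14398 0.013130088005444365 [[ 0.008  -0.0427  0.0131]
 [-0.002  -0.0423  0.0104]
 [ 0.0079 -0.042   0.009 ]
 [ 0.0112 -0.0433  0.0078]
 [-0.0066 -0.0417  0.0067]] inner y [0.0414 0.0421 0.0553]
cap1 351 ((474.74273681640625, -116.38621520996094), (23.65961456298828, 45.208984375), 17.80078125) [0.0381 0.0394]
lens1 373 ((474.02740478515625, -116.104736328125), (23.766435623168945, 45.53575897216797), 18.86780548095703) [0.0375 0.0393]
0 [array([-0.0318,  0.0126,  2.1402,  0.7656,  0.5779,  0.3391]), array([-0.1141, -0.1695,  2.1578,  0.6585,  0.7497,  0.4245])]
20 [array([-0.0318,  0.0126,  2.1402,  0.7656,  0.5779, -0.01  ]), array([-0.1141, -0.1695,  2.1578,  0.6585,  0.7497,  0.0754])]
40 [array([-0.0318,  0.0126,  2.1402,  0.7656,  0.5779, -0.359 ]), array([-0.1141, -0.1695,  2.1578,  0.6585,  0.7497, -0.2737])]
60 [array([-0.0318,  0.0126,  2.1402,  0.7656,  0.5779, -0.7081]), array(
[... 847 characters left out ...]
0.1695,  2.1578,  0.6585,  0.7497,  2.5189])]
260 [array([-0.0318,  0.0126,  2.1402,  0.7656,  0.5779,  2.0844]), array([-0.1141, -0.1695,  2.1578,  0.6585,  0.7497,  2.1698])]
280 [array([-0.0318,  0.0126,  2.1402,  0.7656,  0.5779,  1.7353]), array([-0.1141, -0.1695,  2.1578,  0.6585,  0.7497,  1.8207])]
300 [array([-0.0318,  0.0126,  2.1402,  0.7656,  0.5779,  1.3863]), array([-0.1141, -0.1695,  2.1578,  0.6585,  0.7497,  1.4717])]
320 [array([-0.0318,  0.0126,  2.1402,  0.7656,  0.5779,  1.0372]), array([-0.1141, -0.1695,  2.1578,  0.6585,  0.7497,  1.1226])]
340 [array([-0.0318,  0.0126,  2.1402,  0.7656,  0.5779,  0.6882]), array([-0.1141, -0.1695,  2.1578,  0.6585,  0.7497,  0.7735])]
```

```bash
cat > s4.py <<'E'
from h import *
import pickle
np.set_printoptions(precision=4,suppress=True)
def W(yaw,): 
    y=np.array([np.cos(yaw),np.sin(yaw),0]); z=np.array([0,0,-1.]); return np.stack([np.cross(y,z),y,z],1)
def st(l): s=readout.state(); print(l,round(s["t"],2),s["ee_pos"],s["wrist_force"],s["moment"],s["finger_gap"],s["grip_force"])
c=np.array([.4288,.2686]); q=R2q(W(np.radians(36.2-90)))
arm.move_gripper(.045,30)
arm.move_pose([*c,.15],q)
arm.line_to([*c,.097],feed=.08); st("down")
arm.move_gripper(0.0,35); st("gripped")
j=readout.state()["joints"].copy()
for a in (.55,1.1,1.571): 
    k=j.copy(); k[5]-=a; arm.move_joints(k); st(a)
arm.move_gripper(.045); st("open")
arm.line_to([*c,.2]); 
p=eyes.get_image("wrist"); save(p,"sw2.png"); pickle.dump(p,open("sw2.pkl","wb"))
P,u,v=cloud(p); d=np.linalg.norm(P[:,:2]-c,axis=1)
Q=P[(d<.045)&(P[:,2]>.08)&(P[:,2]<.11)]; print(cv2.minAreaRect(Q[:,:2].astype(np.float32)*1000))
P=cloud(p)[0];d=np.linalg.norm(P-[.4813,.1159,.168],axis=1);st("end")
E
python3 s4.py
```

```text
down 9.06 [0.429  0.2687 0.0974] [-0.5636 -0.7163 -0.4658] [-0.0211 -0.006   0.004 ] 0.0446469959669855 0.0
gripped 9.44 [0.4285 0.2693 0.0976] [-5.7611  5.5086  5.5606] [0.8279 0.8648 0.0529] 0.011825746817207546 36.34636580944061
0.55 10.03 [0.4286 0.2694 0.0977] [ 1.1623  0.6514 -2.1807] [ 0.0187 -0.3093 -0.0873] 0.012338728200519199 35.4060298204422
1.1 10.62 [0.4287 0.2694 0.0977] [ 3.1701  2.2454 -4.0943] [ 0.0952 -0.6301  0.078 ] 0.01201119875084313 35.32321214675903
1.571 11.15 [0.4288 0.2695 0.0978] [ 4.8981  2.621  -4.5995] [ 0.3183 -0.8107  0.1492] 0.012221230187068069 35.22203743457794
open 11.57 [0.4285 0.2693 0.0977] [ 0.4639 -0.2328 -0.0083] [ 0.0555 -0.0506  0.0064] 0.045108884156712624 0.0
((428.7702331542969, 269.37933349609375), (12.811936378479004, 58.20085144042969), 36.62785339355469)
end 12.45 [0.4284 0.2684 0.1989] [-0.9923 -0.04    0.0585] [ 0.0286 -0.0154  0.0229] 0.0449258793076783 0.0
```

```bash
cat > s5.py <<'E'
from h import *
import pickle
np.set_printoptions(precision=4,suppress=True)
def W(yaw,): 
    y=np.array([np.cos(yaw),np.sin(yaw),0]); z=np.array([0,0,-1.]); return np.stack([np.cross(y,z),y,z],1)
def st(l): s=readout.state(); print(l,round(s["t"],2),s["ee_pos"],s["wrist_force"],s["moment"],s["finger_gap"],s["grip_force"])
c=np.array([.4745,-.1162]); q=R2q(W(np.radians(108.3-180)))
arm.line_to([.4288,.2686,.29],feed=.25)
arm.move_pose([*c,.2],q)
arm.move_gripper(.062)
arm.line_to([*c,.048],feed=.12); st("down")
arm.move_gripper(0.0,45); st("gripped")
p=eyes.get_image("wrist"); pickle.dump(p,open("cap2.pkl","wb"))
arm.line_to([*c,.13],feed=.1); st("up")
p=eyes.get_image("wrist"); save(p,"cap3.png"); pickle.dump(p,open("cap3.pkl","wb"))
Rc,tc=pickle.load(open("cam.pkl","rb"))
for n in ("cap2","cap3"):
    p=pickle.load(open(n+".pkl","rb")); P,u,v=cloud(p)
    T=((P-np.array(p["position"]))@att(p))@Rc.T+tc
    m=(T[:,2]>.02)&(T[:,2]<.032)&(np.hypot(T[:,0],T[:,1])<.045); Q=T[m]
    A=np.c_[Q[:,:2],np.ones(len(Q))]
    for _ in range(5):
        w=np.linalg.lstsq(A,Q[:,2],rcond=None)[0]; r=abs(A@w-Q[:,2]); k=r<max(.001,np.median(r)*2); A,Q=A[k],Q[k]
    print(n,len(Q),"flange plane in tool",w,"circle",cv2.minEnclosingCircle(Q[:,:2].astype(np.float32)*1000))
E
python3 s5.py
```

```text
down 16.16 [ 0.4748 -0.1163  0.0486] [ 0.3666 -0.5985 -0.3012] [ 0.0247  0.0371 -0.0854] 0.06201456780955765 0.0
gripped 16.54 [ 0.4749 -0.1163  0.0493] [-4.977   1.6651 15.6327] [ 0.2987  0.907  -0.0194] 0.03389887800022862 43.85126531124115
up 17.56 [ 0.4742 -0.1161  0.1294] [-0.4931 -0.6429  0.1642] [0.0051 0.0432 0.0212] 0.03374827832845559 45.13335943222046
cap2 7364 flange plane in tool [-0.0003  0.0004  0.0274] circle ((-0.36832839250564575, 0.9101027846336365), 40.2313232421875)
cap3 7442 flange plane in tool [ 0.0002 -0.0008  0.0277] circle ((-0.4275316894054413, 0.7933242321014404), 40.15104293823242)
```

View pics/cap3.png

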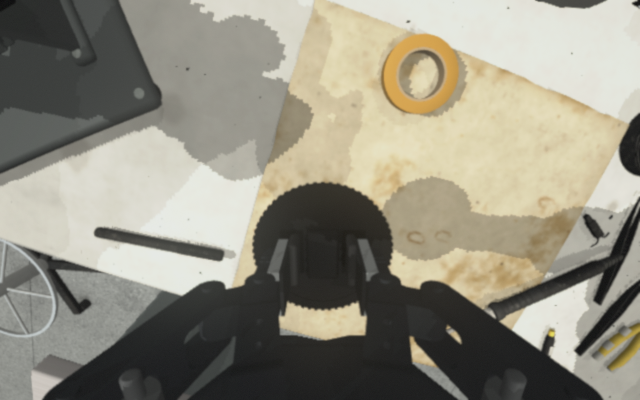

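```bash
cat > fit.py <<'E'
from h import *
import pickle
from scipy.optimize import least_squares
Rc,tc=pickle.load(open("cam.pkl","rb"))
def tool(p):
    P,u,v=cloud(p); return ((P-np.array(p["position"]))@att(p))@Rc.T+tc
def outer(X,c,R0):   # robust outer circle of known radius via angular bins
    c=np.array(c,float)
    for _ in range(4):
        d=X-c; a=np.floor((np.arctan2(d[:,1],d[:,0])+np.pi)/(2*np.pi)*72).astype(int); r=np.hypot(*d.T)
        B=[]
        for i in range(72):
            s=np.nonzero((a==i)&(r<R0+.003))[0]
            if len(s)>3:
                o=s[np.argsort(r[s])[-2]]
                if r[o]>R0-.004: B.append(X[o])
        B=np.array(B); f=least_squares(lambda t:np.hypot(*(B-t[:2]).T)-t[2],[*c,R0],loss="soft_l1",f_scale=.0005); c=f.x[:2]
    return c,f.x[2],len(B),np.std(f.fun)
def rim(Q,up):       # Q points near, up approx normal
    rng=np.random.default_rng(0); best=(0,)
    for _ in range(2000):
        a,b,c=Q[rng.choice(len(Q),3)]; k=np.cross(b-a,c-a); l=np.linalg.norm(k)
        if l<1e-4: continue
        k/=l; k*=np.sign(k@up)
        if k@up<.95: continue
        s=(abs((Q-a)@k)<.001).sum()
        if s>best[0]: best=(s,k,a)
    s,k,a=best; I=Q[abs((Q-a)@k)<.0012]; c0=I.mean(0)
    k=np.linalg.svd(I-c0,full_matrices=False)[2][2]; k*=np.sign(k@up)
    e=np.cross([.3,.5,.8],k);e/=np.linalg.norm(e);f=np.cross(k,e)
    X=np.stack([(I-c0)@e,(I-c0)@f],1)
    g=cv2.minEnclosingCircle((X*1000).astype(np.float32))[0]
    c,r,n,sd=outer(X,np.array(g)/1000,.045)
    return c0+e*c[0]+f*c[1],k,r,n,sd,s
E
cat > s6.py <<'E'
from fit import *
np.set_printoptions(precision=4,suppress=True)
k=np.array([-.495,-.363,.7895]);k/=np.linalg.norm(k);z=-k;M=np.array([.4814,.1155,.168])
e=np.cross([0,0,1],k);e/=np.linalg.norm(e);f=np.cross(k,e)
a=np.radians(320); y=e*np.cos(a)+f*np.sin(a); W=np.stack([np.cross(y,z),y,z],1)
c=np.array([.4745,-.1162])
arm.line_to([*c,.27],feed=.25)
pos=M+k*.13-W[:,0]*.06
arm.move_pose(pos,R2q(W))
p=eyes.get_image("wrist"); save(p,"lens2.png"); pickle.dump(p,open("lens2.pkl","wb"))
s=readout.state(); Rt=q2R(s["orientation"]); print(s["t"],s["ee_pos"]-pos,np.degrees(np.arccos(np.clip((np.trace(Rt.T@W)-1)/2,-1,1))))
T=tool(p); g=Rt.T@(M-s["ee_pos"])
cen,n,*q=rim(T[np.linalg.norm(T-g,axis=1)<.052],np.array([0,0,-1.]))
print("rim tool",cen,n,q,"-> world",s["ee_pos"]+Rt@cen,Rt@n)
for nm in ("cap2","cap3","lens2"):
    T=tool(pickle.load(open(nm+".pkl","rb"))); Q=T[(abs(T[:,2]-.0275)<.0015)&(np.hypot(T[:,0],T[:,1])<.045)]
    print(nm,outer(Q[:,:2],[0,0],.0395),np.median(Q[:,2]))
for nm in ("lens1","sw1"):
    P=cloud(pickle.load(open(nm+".pkl","rb")))[0]; print(nm,rim(P[np.linalg.norm(P-M,axis=1)<.052],k))
E
python3 s6.py
```

```text
19.2667 [ 0.0009 -0.0005  0.0002] 0.080176729880682
rim tool [0.0593 0.     0.1303] [ 0.0039 -0.0029 -1.    ] [np.float64(0.04429144369590843), 72, np.float64(0.00035114976061775594), np.int64(2385)] -> world [0.4818 0.1152 0.1676] [-0.4912 -0.3602  0.7931]
cap2 (array([-0.0004,  0.0008]), np.float64(0.03978487479153932), 56, np.float64(0.00028616988610003044)) 0.02747614896441543
cap3 (array([-0.0003,  0.0008]), np.float64(0.0397347580328851), 56, np.float64(0.0002463998105883371)) 0.027698743111370785
lens2 (array([-0.0003,  0.0009]), np.float64(0.03972309691712109), 56, np.float64(0.0002580628514571187)) 0.027650680111820994
lens1 (array([0.4811, 0.1155, 0.1678]), array([-0.4966, -0.3629,  0.7884]), np.float64(0.04416916929312166), 72, np.float64(0.0002598991317874337), np.int64(2211))
sw1 (array([0.4811, 0.1162, 0.1679]), array([-0.4932, -0.3633,  0.7904]), np.float64(0.044532893921844396), 72, np.float64(0.00035520600319942103), np.int64(3807))
```

View pics/lens2.png

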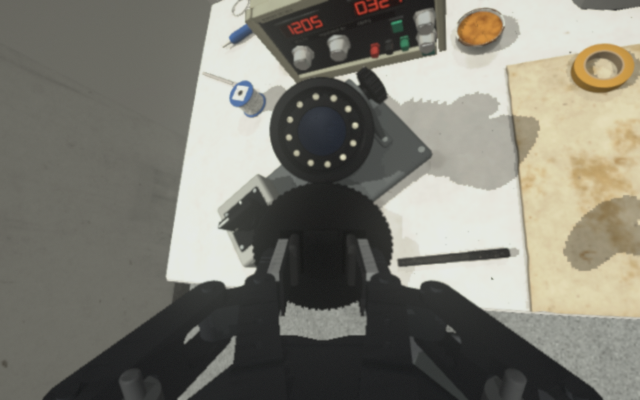

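```bash
cat > s7.py <<'E'
from fit import *
np.set_printoptions(precision=4,suppress=True)
s=readout.state(); Rt=q2R(s["orientation"])
M=s["ee_pos"]+Rt@np.array([.0593,0,.1303])
k=np.array([-.4928,-.3622,.791]);k/=np.linalg.norm(k);z=-k
y=Rt[:,1]-z*(Rt[:,1]@z); y/=np.linalg.norm(y); W=np.stack([np.cross(y,z),y,z],1); q=R2q(W)
home=M-W@np.array([-.0003,.0008,.0312])
pickle.dump((home,k,W),open("home.pkl","wb"))
arm.move_pose(home+k*.04,q); arm.dwell(.3)
off=np.zeros(3)
for d in (.025,.014): 
    t=home+k*d; arm.line_to(t+off,q,feed=.06); arm.dwell(.3)
    s=readout.state(); er=s["ee_pos"]-t; print(d,s["t"],W.T@er,W.T@s["wrist_force"]); 
    if d>.02: off=-er
for d in (.010,.007,.004,.002,.0005):
    arm.line_to(home+k*d+off,q,feed=.03); s=readout.state(); fo=W.T@s["wrist_force"]
    print(d,round(s["t"],2),W.T@(s["ee_pos"]-home-k*d),fo,W.T@s["moment"])
    if np.linalg.norm(fo)>25: print("stop"); break
pickle.dump(off,open("off.pkl","wb"))
E
python3 s7.py
```

```text
0.025 20.7083 [ 0.0001 -0.     -0.0001] [-0.2798  0.6084  0.974 ]
0.014 21.3417 [0. 0. 0.] [0.2181 0.0328 0.0039]
0.01 21.62 [-0.0002  0.      0.0003] [-0.4965  0.4081  0.3178] [-0.2741 -0.285  -0.0076]
0.007 21.88 [-0.0002  0.      0.0003] [-0.1814  0.3015  1.1246] [-0.2466 -0.3096  0.0039]
0.004 22.12 [-0.0002  0.      0.0003] [-0.8283  0.3151  0.6607] [-0.2854 -0.3275  0.0455]
0.002 22.38 [-0.0001  0.      0.0002] [-0.7798 -0.0619  0.1027] [-0.2524 -0.2692  0.0322]
0.0005 22.62 [-0.0001  0.      0.0002] [-0.7808  0.1708 -0.2909] [-0.325  -0.2719  0.0203]
```

Contact-free insertion so far; I'll press on until contact.

```bash
cat > s8.py <<'E'
from fit import *
np.set_printoptions(precision=4,suppress=True)
home,k,W=pickle.load(open("home.pkl","rb")); off=pickle.load(open("off.pkl","rb")); q=R2q(W)
def st(l): s=readout.state(); f=W.T@s["wrist_force"]; print(l,round(s["t"],2),W.T@(s["ee_pos"]-home),f,W.T@s["moment"],s["finger_gap"],s["grip_force"]); return f
for d in np.arange(0,-.0046,-.0005):
    arm.line_to(home+k*d+off,q,feed=.02); arm.dwell(.1); f=st(round(d,4))
    if np.linalg.norm(f)>15: break
E
python3 s8.py
```

```text
0.0 22.98 [-0.0001  0.     -0.0001] [-2.591   1.1524 -6.7742] [-0.2885 -0.5727  0.05  ] 0.033414506253524094 46.72121465206146
-0.0005 23.32 [ 0.     -0.      0.0001] [ -5.0643   2.0697 -19.0087] [-0.4886 -1.1234 -0.0299] 0.033483982493930926 49.94529068470001
```

```bash
cat > s9.py <<'E'
from fit import *
np.set_printoptions(precision=4,suppress=True)
home,k,W=pickle.load(open("home.pkl","rb")); off=pickle.load(open("off.pkl","rb")); q=R2q(W)
def st(l): s=readout.state(); f=W.T@s["wrist_force"]; print(l,round(s["t"],2),W.T@(s["ee_pos"]-home),f,W.T@s["moment"],s["finger_gap"],s["grip_force"]); return f
arm.line_to(home+k*-.001+off,q,feed=.02); arm.dwell(.15); st("press")
arm.move_gripper(.058); st("open")
arm.line_to(home+k*.10+off,q,feed=.1)
arm.line_to(home+k*.10+off-W[:,0]*.055,q,feed=.2); st("back")
p=eyes.get_image("wrist"); save(p,"fin.png"); pickle.dump(p,open("fin.pkl","wb"))
P=cloud(p)[0]; M=home+W@np.array([-.0003,.0008,.0312]); L=(P-M)@np.stack([W[:,0],W[:,1],k],1)
r=np.hypot(L[:,0],L[:,1])
F=L[(r<.039)&(abs(L[:,2]-.0035)<.002)]; A=np.c_[F[:,:2],np.ones(len(F))]; print("flange",np.linalg.lstsq(A,F[:,2],rcond=None)[0],len(F))
print("rim",np.median(L[(r>.041)&(r<.044)&(abs(L[:,2])<.004)][:,2]))
T=L[(r<.03)&(L[:,2]>.013)&(L[:,2]<.03)]; print("tabs",cv2.minAreaRect((T[:,:2]*1000).astype(np.float32)),np.median(T[:,2]))
c=cv2.resize(p["color"][30:230,200:450,::-1],(750,600)); cv2.imwrite("pics/finc.png",c)
E
python3 s9.py
```

```text
press 23.73 [ 0.0001 -0.      0.0002] [ -9.5275   3.6696 -34.9912] [-0.6982 -1.8567  0.015 ] 0.03370807645311701 53.1553190946579
open 24.08 [-0.     -0.      0.0012] [-0.5661 -0.0981  0.1326] [-0.145 -0.24   0.011] 0.05804811043956722 0.0
back 25.67 [-0.0549 -0.0001 -0.0999] [ 0.3705 -0.1422 -0.2045] [-0.1987 -0.2394  0.0185] 0.05822862533698748 0.0
flange [-0.0019 -0.0003  0.004 ] 5295
rim 0.0004690843451120036
tabs ((-1.7517518997192383, 0.7284183502197266), (45.09650421142578, 23.696125030517578), 89.941650390625) 0.020131380173405072
```

View pics/finc.png

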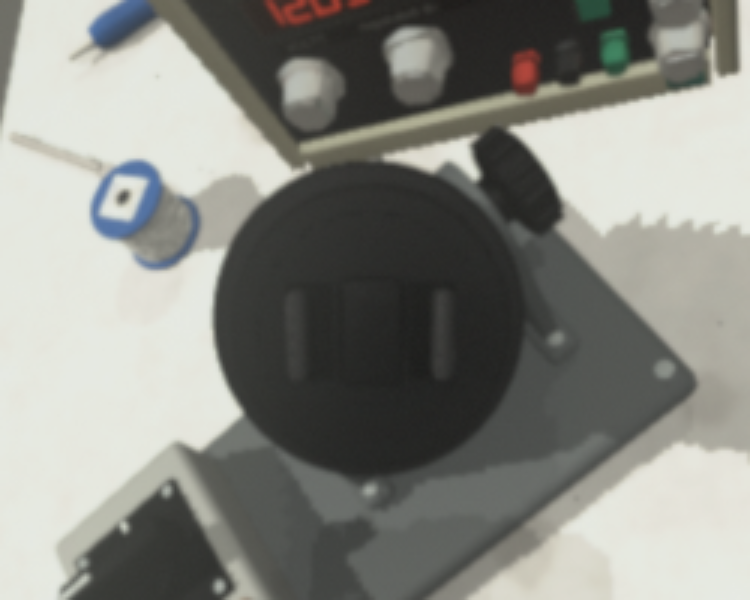

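The crop shows the cap seated on the rim at (370,318). Both tabs are sprung out, 45 mm apart as they measured at rest. The flange stands 3.5 mm above the rim, and the spool at (145,210) has not moved.

```bash
python3 -c "
from h import *
print(arm.finish_job())"
```

```text
the job is handed in; nothing more can be done
None
```

The job is handed in: the lamp switch is turned to off, and the lens cap is seated squarely on the rim with both tabs sprung out, at about 26 s of the 51 s allowed.

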